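# Mix a batch of beads in the clamped pot

### The job

Flip the red cam lever all the way over to lock the mixing pot in its clamp, then put all the coloured beads from the bench into the pot. With the stirring stick from the jar, its foot down near the pot's floor, stir the beads round in wide circles, at least five full turns, so that every wooden bead is well shifted from where it lay, and stand the stick back in its jar. Last, flip the lever all the way back to free the pot, keeping the beads in the pot, the pot in its place on the clamp, and the bottles, can and tape beside it undisturbed.

Things in the scene. Friction and masses are not known exactly. Their poses are not given: they have to be found in the camera images.
- clamp: plywood clamp plate fixed to the bench, 12 mm thick, y = -220 to 110 mm, 180 mm wide under the pot, 80 mm at the lever. Origin: on its underside, below the clamped pot's centre; z up. Two steel posts (24 mm thick, tops 46 mm up) on the +y side of the pot, a black jaw (80 mm wide, top 35 mm up) on its -y side, the cam lever beyond it at y = -170 mm
- lever (a joint): red cam lever on the clamp, turning about a level axis (the clamp's x). 0: free, leaning 37 degrees from upright away from the pot (to the clamp's -y); 1.30: fully locked, leaning 37 degrees towards the pot (to +y). It passes through upright at 0.65, stays where it is left, takes about 2 N at its tip, and drives the jaw 10 mm towards the pot
- lever_tip (a point): centre of the ball (20 mm) at the free end of the red lever, 85 mm from the pivot; the lever rod is 14 mm thick
- lever_pivot (a point): pivot of the lever, 48 mm above the bench, fixed to the clamp; axes as the clamp's. Its steel ears and block (50 x 50 mm) reach 60 mm up
- pot: round blue mixing pot, loose between the clamp's jaw and posts; 164 mm across its foot, 160 mm across the rim, inside 148 mm across, 70 mm high. Origin: centre of its underside (12 mm above the bench); the inner floor is 14 mm above the origin; z up, x and y level
- jar: white stick jar fixed to the bench, 70 mm across, 65 mm high, mouth 58 mm across. Origin: centre of its underside; inner floor 6 mm up
- stick: wooden stirring stick 150 mm long, standing upright in the jar at the start: square 22 x 22 mm handle (its faces look along the stick's x and y) above a 23 mm thick round foot, the lowest 45 mm. Origin: centre of the foot's flat end; z runs up along the handle
- stick_foot (a point): centre of the flat lower end of the stirring stick (same point as the stick's origin)
- wood0: pale wooden barrel bead, 28 mm across, 26 mm high, already in the pot at the start, on its end. Origin: its centre, z along the bead's hole
- wood1: pale wooden barrel bead, 28 mm across, 26 mm high, already in the pot at the start, on its end. Origin: its centre, z along the bead's hole
- wood2: pale wooden barrel bead, 28 mm across, 26 mm high, already in the pot at the start, on its end. Origin: its centre, z along the bead's hole
- bead0: orange barrel bead, 28 mm across, 26 mm high, standing on its end on the bench at the left at the start (may be absent). Origin: its centre, z along the bead's hole
- bead1: red barrel bead, 28 mm across, 26 mm high, standing on its end on the bench at the left at the start (may be absent). Origin: its centre, z along the bead's hole
- bead2: orange barrel bead, 28 mm across, 26 mm high, standing on its end on the bench at the left at the start (may be absent). Origin: its centre, z along the bead's hole
- bead3: red barrel bead, 28 mm across, 26 mm high, standing on its end on the bench at the left at the start (may be absent). Origin: its centre, z along the bead's hole
- glue: yellow glue bottle, 56 mm across, 150 mm high; not part of the job. Origin: centre of its underside
- spray: spray can, 64 mm across, 190 mm high; not part of the job. Origin: centre of its underside
- tape: yellow roll of tape lying flat, 90 mm across, 24 mm high; not part of the job. Origin: centre of its underside
- paint: small amber paint jar, 54 mm across, 70 mm high; not part of the job. Origin: centre of its underside
There are look-alikes about, which are no part of the job. Leave any blue or yellow look-alike of the bead2 alone.

How it is judged:
By the outcome, as a careful person would: the job done as asked, in the order asked, and still so for the second after the job is handed in, with the robot touching nothing.
Of bead0, bead1, bead2, bead3 only 2 to 4 are there at a start; the rules pass over those that are not, and their reading is None.
At some moment in a run one of bead0, bead1, bead2, bead3 may be knocked a few centimetres aside while the robot is not near it.
It also fails if it takes over 210 s, if anything falls off the work surface, if the arm or the gripper's body presses on something with over 40 N, if the wrist force passes 120 N, or if a joint passes its speed limit or range.

### The arm

A 6-joint arm with a two-finger parallel gripper is mounted at the origin on the work surface. World frame = base frame: x ahead of the robot, y to its left, z up, the work surface at z = 0. Lengths are in m, angles in rad, forces in N, time in s.
With the tool pointing down it reaches from about 0.325 to 0.775 m from the base axis. Payload 9.3 kg.
Tool frame: the origin (TCP) lies at the very end of the fingers, on their centre line; the grasp point (between the pads) lies 19 mm behind it; z points along the fingers, y is the line along which they close (so a half turn about z gives the same grasp; the last joint's range is limited). The gripper opens to 85 mm and grips with 20 to 120 N. Pads are 22 mm wide; open, the fingers measure 114 mm over their backs; the gripper's body (76 mm by 85 mm) begins 54 mm behind the grasp point. The pads swing forward as they close: fully open they stand 13 mm farther back than shut.
Start: joints at [1.058, 0.259, 0.021, 1.334, 0, 1.418], TCP at [0.194, 0.515, 0.231] pointing down, gripper open.
Joint ranges: [-3.04, 3.04], [-0.91, 1.82], [-1.04, 1.36], [-1.92, 1.95], [-1.52, 1.45], [-3.14, 3.14]. Speed limits (rad/s): [2.22, 2.22, 2.79, 3.14, 3.14, 3.14].

### API

Orientations are given as a unit quaternion [x, y, z, w].
In Python, from cell import bot gives the robot as it stands. The module is installed in compiled form; this text tells all that it offers.
- The arm moves only by the shell command python3 -m jog 'ROWS' [FORCE]. ROWS is JSON, a list of rows, each a list of 5 numbers: the opening, from 0 (shut) to 1 (fully open), then the shift along the tool's x, y, z as a fraction of full scale, then the turn about the tool's z as a fraction of full scale. In form: [[fingers, dx, dy, dz, roll], ...]. A call has 1 to 5 rows; each row shifts and turns the commanded pose from where the row before left it, along the tool's axes as they then stand; what a row does not reach is not made up. Full scale, the value 1, is 30 mm for a shift and 4 degrees for a turn. A row lasts 1/10 s, in which the tool goes at most 50 mm and 8.59 degrees, less where a joint would pass 70% of its speed; a pose out of reach is approached as far as the arm can. A call with a number of a shift or a turn outside -1 to 1 is refused whole. A call with a gripper value outside its range is refused whole. The fingers move at their own pace and stop on an object; FORCE is the grip in N (left out, the last holds). Time passes only in rows, so rows that do not move let the fingers close. It gives the time, the measured TCP pose, the force, the opening and the grip force at its end, in the units of the state.
- bot.observe(): the state, without advancing time (a new reading comes with each control period).
- bot.capture(name): name is "scene" or "top"; returns the picture (400x640x3 uint8, red, green, blue); there is no depth.
- bot.get_calibration(name): a dict with "camera_matrix" (3x3 intrinsics, pixels), "view" (4x4, takes a point from world to camera coordinates). Camera axes: x right, y up, looking along -z (the intrinsics and any distortion apply to the point x, -y, -z); pixel columns grow to the right and rows downward; lengths in m; the calibration is good to about 2 mm. A picture is of the moment at which its call begins. get_calibration takes no time and is no camera call.
- bot.hand_in(): hands the job in; it is judged then, once.
The state is a dict: "clock": time; "q": joint angles; "qd": joint speeds; "joint_efforts": joint torques, N m; "tool_pos": TCP position; "orientation": TCP orientation; "wrist_force": force on the tool from outside, world axes, zero at the start; "ft_torque": the same for the moment, N m; "width": opening from 0.0 (shut) to 1.0 (fully open); "grip_force": force on a finger pad.
Only numpy, scipy, OpenCV 4.12 (cv2) and the standard library are available. Lean on these libraries where they do the work, as an engineer would, in place of code of your own. Each camera call takes 0.05 s, during which the arm holds its last target. There are 200 camera calls.

## Working session

There is one attempt and no reset: what is moved stays moved. The work goes in short steps, Python scripts to look and compute and a shell command to move; the robot and the scene stay as the last step left them, time stands still between calls to the robot, and variables do not carry over. Pictures are saved under pics/ and viewed, at most 14 in all, crops included, and the job is handed in when it is done.

```bash
mkdir -p pics; cat > h.py <<'E'
import numpy as np, cv2
from cell import bot
def snap(name,cam):
    im=bot.capture(cam); cv2.imwrite(f'pics/{name}.png',cv2.cvtColor(im,cv2.COLOR_RGB2BGR)); return im
def ray(cam,u,v):
    c=bot.get_calibration(cam); K=np.array(c['camera_matrix']);V=np.array(c['view'])
    d=np.linalg.inv(K)@[u,v,1]; d=np.array([d[0],-d[1],-d[2]])
    R=V[:3,:3]; return -R.T@V[:3,3], R.T@d
def on(cam,u,v,z):
    o,d=ray(cam,u,v); return o+d*(z-o[2])/d[2]
def px(cam,p):
    c=bot.get_calibration(cam); K=np.array(c['camera_matrix']);V=np.array(c['view'])
    q=V[:3,:3]@np.array(p)+V[:3,3]; q=K@[q[0],-q[1],-q[2]]; return q[:2]/q[2]
E
python3 - <<'E'
from h import *
np.set_printoptions(precision=3,suppress=True)
print(bot.observe())
for c in('top','scene'):
    im=snap(c+'0',c); k=bot.get_calibration(c); print(k); print(ray(c,320,200))
E
```

```text
{'clock': 0.0, 'q': array([1.058, 0.259, 0.021, 1.334, 0.   , 1.418]), 'qd': array([-0.002, -0.001, -0.001,  0.   ,  0.001, -0.001]), 'joint_efforts': array([  0.   , -55.564,  34.452,   0.014,  -0.   ,  -0.   ]), 'tool_pos': array([0.194, 0.515, 0.231]), 'orientation': array([ 0.179,  0.984, -0.001, -0.   ]), 'wrist_force': array([-0.442, -0.326,  0.683]), 'ft_torque': array([ 0.044, -0.   ,  0.039]), 'grip_force': 0.0, 'width': 0.9967668712983213}
{'camera_matrix': array([[370.616,   0.   , 321.953],
       [  0.   , 370.616, 200.478],
       [  0.   ,   0.   ,   1.   ]]), 'view': array([[ 0.005, -1.   ,  0.006,  0.047],
       [ 0.998,  0.005,  0.068, -0.61 ],
       [-0.068,  0.006,  0.998, -0.8  ],
       [ 0.   ,  0.   ,  0.   ,  1.   ]])}
(array([0.554, 0.055, 0.839]), array([ 0.07 , -0.   , -0.998]))
{'camera_matrix': array([[449.66 ,   0.   , 306.989],
       [  0.   , 449.66 , 203.034],
       [  0.   ,   0.   ,   1.   ]]), 'view': array([[ 0.561,  0.828,  0.011, -0.379],
       [-0.652,  0.433,  0.622,  0.279],
       [ 0.51 , -0.356,  0.783, -1.407],
       [ 0.   ,  0.   ,  0.   ,  1.   ]])}
(array([ 1.112, -0.308,  0.932]), array([-0.499,  0.383, -0.778]))
```

View pics/top0.png

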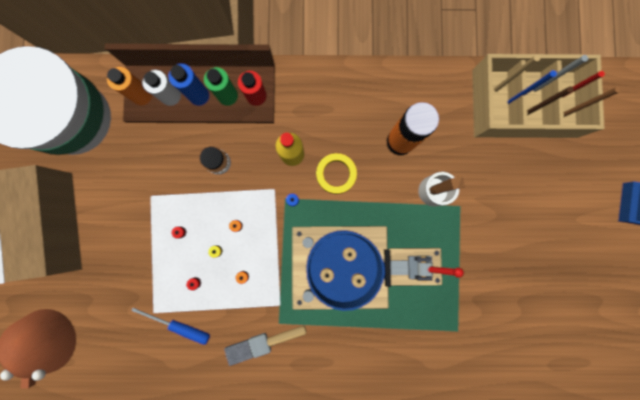

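View pics/scene0.png

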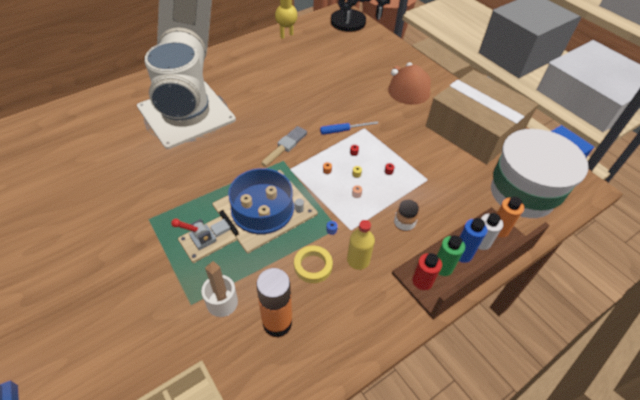

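The top view shows two red beads at about (178,232) and (193,284), and two orange at (235,226) and (242,278). A yellow decoy sits at (214,251). The pot is at (344,270) with three wooden beads, the lever tip at (458,272), and the jar with its leaning stick at (440,188). The scene view agrees.

```bash
cat > meas.py <<'E'
from h import *
np.set_printoptions(precision=4,suppress=True)
def blobs(im,lo,hi,amin=20,box=(0,0,640,400)):
    hsv=cv2.cvtColor(im,cv2.COLOR_RGB2HSV)
    m=cv2.inRange(hsv,np.array(lo),np.array(hi))
    x0,y0,x1,y1=box; k=np.zeros_like(m);k[y0:y1,x0:x1]=1; m*=k
    n,l,s,c=cv2.connectedComponentsWithStats(m)
    return [(c[i],s[i]) for i in range(1,n) if s[i][4]>=amin]
E
python3 - <<'E'
from meas import *
t=cv2.cvtColor(cv2.imread('pics/top0.png'),cv2.COLOR_BGR2RGB)
s=cv2.cvtColor(cv2.imread('pics/scene0.png'),cv2.COLOR_BGR2RGB)
for nm,lo,hi in(('red',(0,150,80),(6,255,255)),('red2',(172,150,80),(180,255,255)),('or',(7,150,120),(18,255,255)),('yel',(24,150,120),(32,255,255)),('blue',(105,150,50),(120,255,255))):
    for c,st in blobs(t,lo,hi,25,(150,130,640,340)): print('top',nm,c,st, on('top',*c,0.013)[:2])
    for c,st in blobs(s,lo,hi,25,(150,130,430,340)): print('scn',nm,c,st, on('scene',*c,0.013)[:2])
c=cv2.resize(t[170:320,270:480],None,fx=3.8,fy=3.8,interpolation=cv2.INTER_CUBIC); cv2.imwrite('pics/c1.png',c[:,:,::-1])
E
```

```text
top red [286.3433 139.0448] [281 132  12  15 134] [0.7493 0.1313]
top red [178.2222 232.0808] [172 227  13  11  99] [0.5386 0.3684]
top red [447.4234 270.9279] [429 267  35  11 222] [ 0.456  -0.2281]
top red [192.88 283.58] [187 279  13  11 100] [0.4261 0.3327]
scn red [353.8491 149.7925] [351 146   7   9  53] [0.4253 0.3324]
scn red [389.     168.4483] [386 164   7  10  58] [0.5376 0.3692]
scn red [182.6412 224.855 ] [172 219  25  12 131] [ 0.3983 -0.1889]
scn red [365.     225.2889] [360 221  11  11  90] [0.653  0.1911]
scn red [421.6494 273.6376] [412 253  18  37 425] [0.8347 0.2143]
top or [288.8035 145.9306] [274 130  32  38 173] [0.7336 0.1255]
top or [393.2903 135.3871] [387 130  14  14 124] [ 0.7592 -0.1107]
top or [418.7556 144.9111] [408 137  22  17  45] [ 0.7378 -0.1682]
top or [346.7674 157.6047] [331 151  28  21  43] [ 0.7077 -0.0053]
top or [337.875 166.075] [325 162  24  15  40] [0.6884 0.0147]
top or [329.1111 180.2222] [324 171  16  15  27] [0.6562 0.0343]
top or [344.8333 190.7667] [332 183  24  13  30] [ 0.6327 -0.001 ]
top or [235.2644 225.4483] [230 221  11  10  
[... 393 characters left out ...]
7] [0.6729 0.0188]
top yel [214.8791 251.0879] [210 246  11  11  91] [0.4972 0.2862]
top blue [630.7731 203.0234] [620 183  20  41 683] [ 0.6087 -0.6433]
top blue [291.9151 200.1226] [286 195  13  11 106] [0.611  0.1172]
top blue [345.0063 270.0478] [ 308  232   77   78 3950] [ 0.4569 -0.0016]
top blue [187.6455 331.2487] [169 321  40  19 378] [0.3235 0.3412]
scn blue [329.5833 130.7292] [321 130  22   3  48] [0.3213 0.3212]
scn blue [259.0566 172.4811] [242 170  37   8 106] [0.3508 0.06  ]
scn blue [256.5549 218.9091] [232 205  60  28 528] [ 0.4847 -0.0257]
scn blue [266.4667 220.4333] [264 217   6   9  30] [ 0.5027 -0.0072]
scn blue [330.9583 225.6875] [327 222   9   8  48] [0.6065 0.1191]
```

View pics/c1.png

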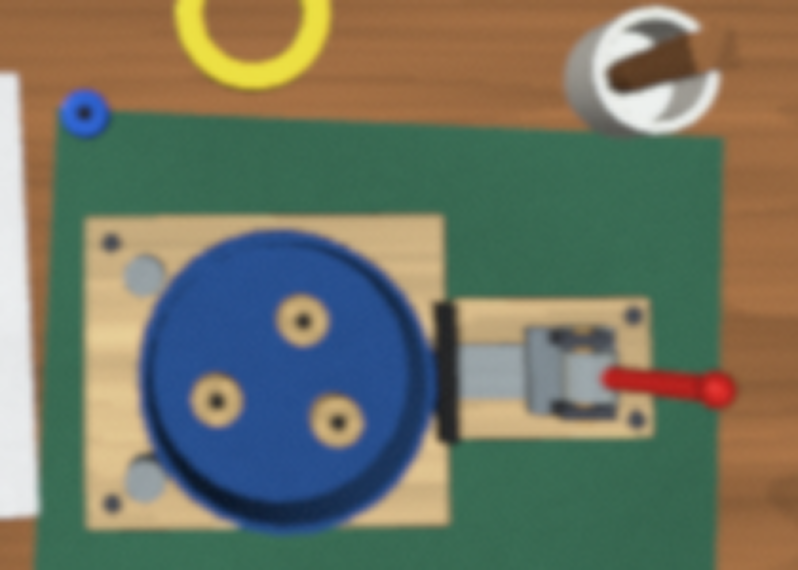

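The crop shows the pot rim centred at crop pixel (289,381), i.e. full-image pixel (346,270). The clamp plate is aligned with world axes within about 1°. The lever ball is at crop (718,389), the jar mouth at (657,69), and the stick runs from (622,80) to about (735,45).

```bash
python3 - <<'E'
from meas import *
f=lambda a,b:(270+(a+.5)/3.8-.5,170+(b+.5)/3.8-.5)
for n,p,z in(('pot',(289,381),.082),('ball',(718,389),.116),('jar',(657,69),.065),('s1',(111,243),.012),('s2',(112,503),.012),('s3',(633,316),.012),('s4',(636,419),.012),('post1',(145,275),.046),('post2',(145,478),.046),('w0',(303,321),.052),('w1',(216,401),.052),('w2',(337,422),.052)):
    print(n,on('top',*f(*p),z))
s=cv2.imread('pics/scene0.png'); 
cv2.imwrite('pics/c2.png',cv2.resize(s[200:330,150:310],None,fx=4.5,fy=4.5,interpolation=cv2.INTER_CUBIC))
E
```

```text
pot [0.4653 0.0018 0.082 ]
ball [ 0.4662 -0.2144  0.116 ]
jar [ 0.6352 -0.2031  0.065 ]
s1 [0.5366 0.1011 0.012 ]
s2 [0.3869 0.0991 0.012 ]
s3 [ 0.4956 -0.2042  0.012 ]
s4 [ 0.4362 -0.205   0.012 ]
post1 [0.5196 0.08   0.046 ]
post2 [0.4075 0.0792 0.046 ]
w0 [ 0.4948 -0.0081  0.052 ]
w1 [0.4507 0.04   0.052 ]
w2 [ 0.4395 -0.0269  0.052 ]
```

View pics/c2.png

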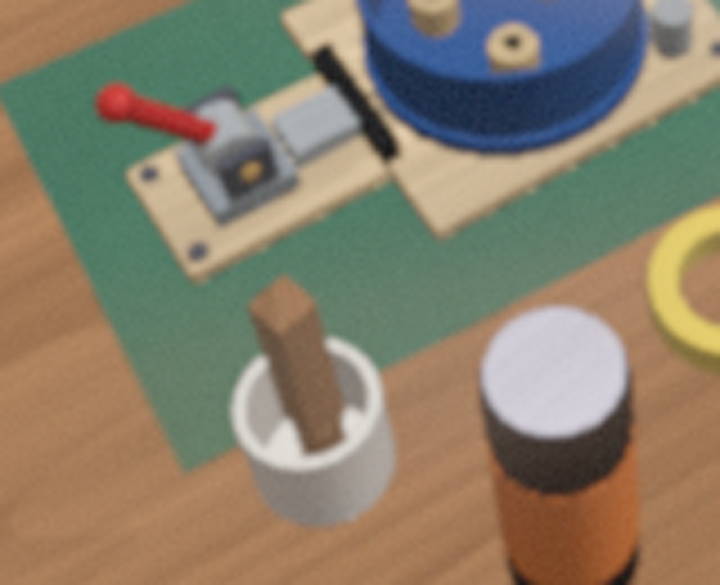

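```bash
python3 - <<'E'
from meas import *
f=lambda a,b:(150+(a+.5)/4.5-.5,200+(b+.5)/4.5-.5)
for p in((250,308),(283,278),(316,295),(288,328),(283,303)): print('stick top',on('scene',*f(*p),.156))
g=lambda a,b:(270+(a+.5)/3.8-.5,170+(b+.5)/3.8-.5)
for p in((735,45),(622,80)): print('top view',on('top',*g(*p),.156),on('top',*g(*p),.03))
print('jar',on('scene',*f(308,402),.065))
print('ball',on('scene',*f(117,103),.116))
print('pot px',px('scene',(.4653,.0018,.082)))
E
python3 -m jog '[[0,0,0,0,-1],[0,0,0,0,-1],[0,0,0,0,-1],[0,0,0,0,-1],[0,0,0,0,-1]]'
python3 -m jog '[[0,0,0,0,-0.15],[0,-0.35,-1,0,0],[0,-0.35,-1,0,0],[0,-0.35,-1,0,0],[0,-0.35,-1,0,0]]'
```

```text
stick top [ 0.6306 -0.2144  0.156 ]
stick top [ 0.6249 -0.1955  0.156 ]
stick top [ 0.6408 -0.1874  0.156 ]
stick top [ 0.6488 -0.2051  0.156 ]
stick top [ 0.6364 -0.2013  0.156 ]
top view [ 0.6376 -0.2112  0.156 ] [ 0.6531 -0.2603  0.03  ]
top view [ 0.6201 -0.1556  0.156 ] [ 0.6323 -0.1943  0.03  ]
jar [ 0.6356 -0.2033  0.065 ]
ball [ 0.4637 -0.2126  0.116 ]
pot px [260.1129 191.9631]
clock: 0.6
tool_pos: [0.1936, 0.5146, 0.2309]
orientation: [0.004, 1.0, -0.0, -0.0]
wrist_force: [-0.2, 0.2, 0.4]
width: 0.144
grip_force: 0.0
clock: 1.1
tool_pos: [0.2357, 0.3936, 0.231]
orientation: [0.001, 1.0, -0.0, -0.0]
wrist_force: [1.5, 0.1, -0.2]
width: -0.0
grip_force: 0.0
```

```bash

python3 -m jog '[[0,-0.5,-1,0,0],[0,-0.5,-1,0,0],[0,-0.5,-1,0,0],[0,-0.5,-1,0,0],[0,-0.5,-1,0,0]]' >/dev/null
python3 -m jog '[[0,-0.5,-1,0,0],[0,-0.5,-1,0,0],[0,-0.5,-1,0,0],[0,-0.5,-1,0,0],[0,-0.5,-1,0,0]]' >/dev/null
python3 -m jog '[[0,-0.5,-1,0,0],[0,-0.5,-1,0,0],[0,-0.5,-1,0,0],[0,-0.5,-1,0,0],[0,-0.5,-1,0,0]]'
python3 -m jog '[[0,0,-1,0,0],[0,0,-1,0,0],[0,0,-1,0,0],[0,0,-1,0,0],[0,0,-1,0,0]]'
python3 -m jog '[[0,0,-1,0,0],[0,0,-1,0,0],[0,0,0,0,0]]'
```

```text
clock: 2.6
tool_pos: [0.4608, -0.0567, 0.2312]
orientation: [0.001, 1.0, 0.0, -0.0]
wrist_force: [-0.3, 0.9, -0.5]
width: -0.001
grip_force: 0.0
clock: 3.1
tool_pos: [0.4602, -0.2065, 0.2311]
orientation: [0.001, 1.0, 0.0, -0.0]
wrist_force: [-0.3, 0.4, 0.2]
width: 0.002
grip_force: 0.0
clock: 3.4
tool_pos: [0.4603, -0.2683, 0.2305]
orientation: [0.002, 1.0, -0.0, -0.0]
wrist_force: [-0.5, 0.6, -0.3]
width: -0.004
grip_force: 0.0
```

```bash

python3 -m jog '[[0,-0.17,0,0.9,0],[0,0,0,0.9,0],[0,0,0,0.9,0],[0,0,0,0.9,0],[0,0,0,0.75,0]]' >/dev/null
python3 -m jog '[[0,0,0.4,0,0],[0,0,0.4,0,0],[0,0,0.4,0,0],[0,0,0.4,0,0],[0,0,0.4,0,0]]'
python3 -m jog '[[0,0,0.4,0,0],[0,0,0.4,0,0],[0,0,0.3,0,0],[0,0,0.3,0,0],[0,0,0,0,0]]'
python3 - <<'E'
from meas import *
im=snap('l1','scene')
cv2.imwrite('pics/l1c.png',cv2.resize(im[170:300,120:280,::-1],None,fx=4,fy=4))
E
```

```text
clock: 4.4
tool_pos: [0.4666, -0.2049, 0.1029]
orientation: [0.0, 1.0, -0.001, 0.002]
wrist_force: [0.8, -2.7, 2.6]
width: 0.001
grip_force: 1.5
clock: 4.9
tool_pos: [0.4653, -0.1619, 0.1006]
orientation: [-0.0, 1.0, 0.0, -0.0]
wrist_force: [0.3, -0.1, 0.1]
width: 0.003
grip_force: 0.0
```

View pics/l1c.png

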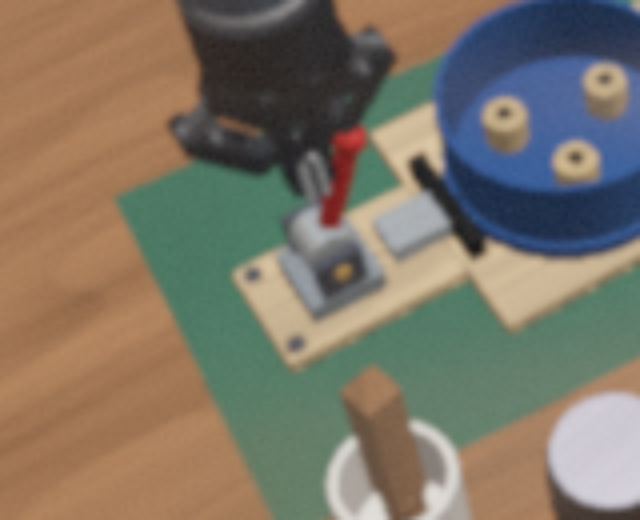

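The closed fingertip is pushing the red lever, which is now just past upright with its ball at crop (348,140). The pot is still in place.

```bash

python3 -m jog '[[0,0,0.25,0,0],[0,0,0.25,0,0],[0,0,0.25,0,0],[0,0,0.2,0,0],[0,0,0,0,0]]'
python3 -m jog '[[0,0,0.15,0,0],[0,0,0.15,0,0],[0,0,0,0,0]]'
python3 - <<'E'
from meas import *
im=snap('l2','scene')
for c,st in blobs(im,(0,150,80),(6,255,255),25,(150,170,260,260)): print(c,st)
u=.64
for th in(.3,.5,.65): print(px('scene',(.4648,-.162+.085*np.sin(th),.048+.085*np.cos(th))))
E
```

```text
clock: 5.45
tool_pos: [0.4664, -0.138, 0.102]
orientation: [0.001, 1.0, -0.005, 0.001]
wrist_force: [-2.9, -21.3, 4.5]
width: -0.001
grip_force: 9.8
clock: 5.75
tool_pos: [0.4669, -0.1361, 0.1027]
orientation: [0.003, 1.0, -0.012, 0.0]
wrist_force: [-6.8, -58.0, -0.8]
width: -0.003
grip_force: 26.8
[215.5476 203.8095] [213 200   7  11  42]
[206.766  219.6596] [203 215   9  11  47]
[205.6396 204.4409]
[212.3106 203.2639]
[216.9453 203.1218]
```

```bash

python3 -m jog '[[0,0,-0.6,0,0],[0,0,-0.3,-1,0],[0,0,0,-1,0],[0.6,0,0,-1,0],[0.6,0.1,1,0,0]]' 
python3 -m jog '[[0.6,0.1,1,0,0],[0.6,0.1,1,0,0],[0.6,0.1,1,0,0],[0.6,0.1,1,0,0],[0.6,0.1,1,0,0]]' >/dev/null
python3 -m jog '[[0.6,0.1,1,0,0],[0.6,0.1,1,0,0],[0.6,0.1,1,0,0],[0.6,0.1,1,0,0],[0.6,0,1,0,0]]' >/dev/null
python3 -m jog '[[0.6,0,1,0,0],[0.6,0,1,0,0],[0.6,0,0,0,0]]'
python3 - <<'E'
from meas import *
im=snap('b1','top'); 
for nm,lo,hi in(('red',(0,150,80),(6,255,255)),('or',(7,150,120),(18,255,255))):
    for c,st in blobs(im,lo,hi,25,(150,200,280,310)): print('top',nm,c,st, on('top',*c,0.018)[:2])
for c,st in blobs(im,(105,150,50),(120,255,255),1000,(250,200,440,340)):print(c,st)
for c,st in blobs(im,(0,150,80),(6,255,255),25,(380,230,480,310)): print('lever',c,st)
E
```

```text
clock: 6.3
tool_pos: [0.4645, -0.1245, 0.1941]
orientation: [0.002, 1.0, -0.001, 0.003]
wrist_force: [0.6, 0.3, -0.0]
width: 0.332
grip_force: 0.0
clock: 7.6
tool_pos: [0.4348, 0.2403, 0.1905]
orientation: [-0.002, 1.0, 0.001, -0.0]
wrist_force: [0.5, -0.1, -0.2]
width: 0.601
grip_force: 0.0
top red [178.1546 232.0412] [172 227  13  11  97] [0.5388 0.3667]
top red [193.1744 282.907 ] [187 279  13  10  86] [0.4283 0.3304]
top or [235.2644 225.4483] [230 221  11  10  87] [0.5539 0.2413]
top or [241.8478 276.9674] [237 272  11  11  92] [0.4416 0.2245]
[344.3773 270.0732] [ 307  232   77   78 3991]
lever [410.6091 271.3727] [403 268  19   9 110]
```

View pics/b1.png

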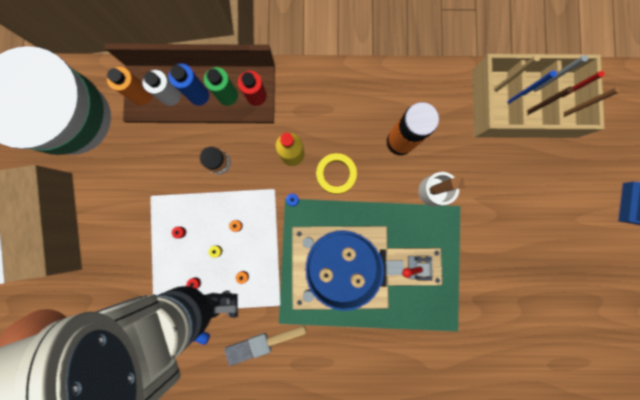

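The lever now leans fully towards the pot, with its tip at about (405,272). The pot is at (344,270), and all four beads are still in place.

```bash

python3 -m jog '[[0.6,-0.2,-0.5,1,0],[0.6,0,0,1,0],[0.6,0,0,1,0],[0.6,0,0,1,0],[0.6,0,0,0.6,0]]'
python3 -m jog '[[0.6,0,0,0.6,0],[0.6,0,0,0.6,0],[0.6,0,0,0.3,0],[0.6,0,0,0,0]]' 
python3 -m jog '[[0.2,0,0,0,0],[0.2,0,0,0,0],[0.2,0,0,0,0],[0.2,0,0,0,0]]' 30
```

```text
clock: 8.15
tool_pos: [0.4403, 0.2212, 0.0508]
orientation: [0.001, 1.0, -0.0, -0.001]
wrist_force: [0.3, -0.3, 0.1]
width: 0.602
grip_force: 0.0
clock: 8.55
tool_pos: [0.4408, 0.2216, 0.007]
orientation: [0.0, 1.0, -0.0, -0.001]
wrist_force: [-0.2, -0.5, 1.0]
width: 0.604
grip_force: 0.0
clock: 8.95
tool_pos: [0.4422, 0.2222, 0.0087]
orientation: [0.0, 1.0, 0.0, 0.001]
wrist_force: [-0.8, -1.2, 6.3]
width: 0.315
grip_force: 29.7
```

```bash

python3 -m jog '[[0.2,0,0,-0.9,0],[0.2,0,0,-1,0],[0.2,0,0,-1,0],[0.2,0,0,-1,0],[0.2,0.1,-1,0,0]]' >/dev/null
python3 -m jog '[[0.2,0.1,-1,0,0],[0.2,0.1,-1,0,0],[0.2,0.1,-1,0,0],[0.2,0.1,-1,0,0],[0.2,0.1,-1,0,0]]' >/dev/null
python3 -m jog '[[0.2,0,-0.9,0,0],[0.2,0,0,0,0],[0.2,0,0,0.9,0],[0.2,0,0,0.9,0],[0.2,0,0,0,0]]'
python3 -m jog '[[0.2,0,0,0.3,0],[0.5,0,0,0,0],[0.5,0,0,0,0],[0.5,0,0,-1,0],[0.5,0,0,-1,0]]'
python3 -m jog '[[0.6,-0.4,1,0,0],[0.6,-0.4,1,0,0],[0.6,-0.4,1,0,0],[0.6,-0.4,1,0,0],[0.6,-0.4,1,0,0]]'
python3 - <<'E'
from meas import *
im=snap('b2','top')
cv2.imwrite('pics/b2c.png',cv2.resize(im[190:330,150:440,::-1],None,fx=2.5,fy=2.5))
E
```

```text
clock: 10.45
tool_pos: [0.4218, 0.0159, 0.0688]
orientation: [0.0, 1.0, 0.0, -0.002]
wrist_force: [-0.2, 0.1, 0.9]
width: 0.315
grip_force: 29.7
clock: 10.95
tool_pos: [0.4233, 0.0154, 0.123]
orientation: [0.0, 1.0, 0.0, -0.0]
wrist_force: [0.3, -0.5, 0.5]
width: 0.5
grip_force: 0.0
clock: 11.45
tool_pos: [0.4844, 0.1667, 0.1229]
orientation: [0.0, 1.0, 0.0, 0.001]
wrist_force: [1.3, -0.4, 0.0]
width: 0.597
grip_force: 0.0
```

View pics/b2c.png

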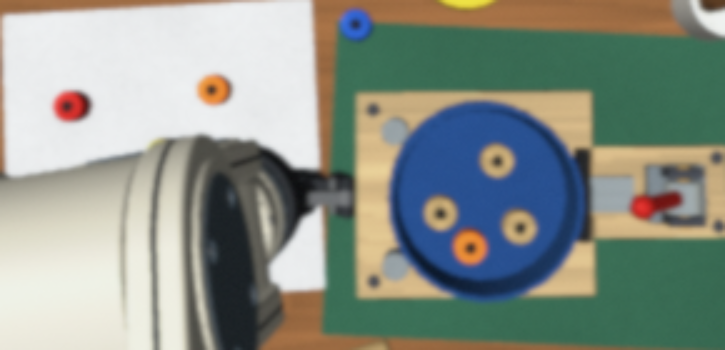

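The orange bead is in the pot at crop (470,247), the wooden beads haven't moved, and the lever is locked. Next are the other orange bead, then the red ones.

```bash

python3 -m jog '[[0.6,-0.77,0.83,0,0],[0.6,-0.77,0.83,0,0],[0.6,-0.77,0.83,0,0],[0.6,0,0,0.9,0],[0.6,0,0,0.9,0]]'
python3 -m jog '[[0.6,0,0,0,0]]' 
python3 - <<'E'
from meas import *
im=snap('b3','scene')
for nm,lo,hi in(('red',(0,150,80),(6,255,255)),('or',(5,110,120),(18,255,255))):
    for c,st in blobs(im,lo,hi,25,(300,130,430,205)): print(nm,c,st, on('scene',*c,0.013)[:2])
E
```

```text
clock: 12.0
tool_pos: [0.5542, 0.2411, 0.0682]
orientation: [-0.001, 1.0, 0.0, 0.001]
wrist_force: [-0.3, 0.1, -0.3]
width: 0.604
grip_force: 0.0
clock: 12.1
tool_pos: [0.5513, 0.2397, 0.0653]
orientation: [-0.0, 1.0, -0.001, -0.002]
wrist_force: [-0.6, 0.4, 0.1]
width: 0.603
grip_force: 0.0
red [388.9483 168.4138] [386 164   8  10  58] [0.5374 0.3692]
or [317.4404 142.4797] [300 130  49  32 738] [0.3426 0.262 ]
or [411.215  147.4642] [ 381  130   49   58 1465] [0.5099 0.4776]
```

```bash

python3 -m jog '[[0.6,0,0,0.6,0],[0.6,0,0,0.6,0],[0.6,0,0,0.6,0],[0.6,0,0,0,0]]' 
python3 -m jog '[[0.2,0,0,0,0],[0.2,0,0,0,0],[0.2,0,0,0,0],[0.2,0,0,0,0]]'
python3 -m jog '[[0.2,0,0,-0.9,0],[0.2,0,0,-1,0],[0.2,0,0,-1,0],[0.2,0,0,-0.8,0],[0.2,0.25,-1,0,0]]' >/dev/null
python3 -m jog '[[0.2,0.25,-1,0,0],[0.2,0.25,-1,0,0],[0.2,0.25,-1,0,0],[0.2,0.25,-1,0,0],[0.2,0.25,-1,0,0]]' >/dev/null
python3 -m jog '[[0.2,0.3,-1,0,0],[0.2,0,0,0,0],[0.2,0,0,0.9,0],[0.2,0,0,0.8,0],[0.2,0,0,0,0]]'
python3 -m jog '[[0.2,0,0,0.2,0],[0.5,0,0,0,0],[0.5,0,0,0,0],[0.5,0,0,-1,0],[0.5,0,0,-1,0]]'
```

```text
clock: 12.55
tool_pos: [0.5527, 0.2396, 0.0139]
orientation: [0.0, 1.0, -0.0, -0.001]
wrist_force: [-0.3, -0.1, -0.8]
width: 0.598
grip_force: 0.0
clock: 12.95
tool_pos: [0.554, 0.2401, 0.0159]
orientation: [0.0, 1.0, 0.0, 0.002]
wrist_force: [-1.2, -1.2, 6.7]
width: 0.305
grip_force: 29.2
clock: 14.45
tool_pos: [0.4977, 0.0304, 0.0723]
orientation: [0.0, 1.0, 0.0, -0.002]
wrist_force: [-0.4, 0.1, 0.0]
width: 0.307
grip_force: 29.6
clock: 14.95
tool_pos: [0.4987, 0.03, 0.1289]
orientation: [0.0, 1.0, 0.0, -0.0]
wrist_force: [0.2, -0.1, 0.5]
width: 0.502
grip_force: 0.0
```

```bash

python3 -m jog '[[0.6,-0.11,0.94,0,0],[0.6,-0.11,0.94,0,0],[0.6,-0.11,0.94,0,0],[0.6,-0.11,0.94,0,0],[0.6,-0.11,0.94,0,0]]' >/dev/null
python3 -m jog '[[0.6,-0.11,0.94,0,0],[0.6,-0.11,0.94,0,0],[0.6,-0.11,0.94,0,0],[0.6,-0.11,0.94,0,0],[0.6,-0.11,0.94,0,0]]' >/dev/null
python3 -m jog '[[0.6,-0.11,0.94,0,0],[0.6,-0.11,0.94,0,0],[0.6,0,0,0.8,0],[0.6,0,0,0.8,0],[0.6,0,0,0,0]]'
python3 - <<'E'
from meas import *
im=snap('b4','top'); s=snap('b4s','scene')
for nm,lo,hi in(('red',(0,150,80),(6,255,255)),('or',(7,150,120),(18,255,255))):
    for c,st in blobs(im,lo,hi,20,(120,200,400,310)): print('top',nm,c,st, on('top',*c,0.018)[:2])
    for c,st in blobs(s,lo,hi,25,(230,130,430,235)): print(nm,c,st, on('scene',*c,0.013)[:2])
E
```

```text
clock: 16.45
tool_pos: [0.5371, 0.368, 0.0774]
orientation: [-0.0, 1.0, -0.001, -0.002]
wrist_force: [-0.5, 0.4, -0.2]
width: 0.603
grip_force: 0.0
top red [192.7677 283.6465] [187 279  12  11  99] [0.4267 0.3313]
red [353.8302 149.8491] [351 146   7   9  53] [0.4255 0.3323]
red [388.9649 168.3509] [386 164   7  10  57] [0.5373 0.3694]
red [365.0108 225.5269] [360 221  11  11  93] [0.6536 0.1907]
top or [330.5    251.5741] [325 246  12  12 108] [0.4976 0.0308]
top or [337.3879 288.1034] [332 282  12  13 116] [0.4184 0.0154]
or [257.2745 187.451 ] [254 183   8   9  51] [0.395  0.0286]
or [277.3488 206.1395] [274 202   9   9  43] [0.4789 0.0399]
```

```bash

python3 -m jog '[[0.6,0,0,0.7,0],[0.6,0,0,0.7,0],[0.6,0,0,0.7,0],[0.6,0,0,0,0]]' 
python3 -m jog '[[0.2,0,0,0,0],[0.2,0,0,0,0],[0.2,0,0,0,0],[0.2,0,0,0,0]]'
python3 -m jog '[[0.2,0,0,-0.9,0],[0.2,0,0,-1,0],[0.2,0,0,-1,0],[0.2,0,0,-0.8,0],[0.2,0.14,-1,0,0]]' >/dev/null
python3 -m jog '[[0.2,0.14,-1,0,0],[0.2,0.14,-1,0,0],[0.2,0.14,-1,0,0],[0.2,0.14,-1,0,0],[0.2,0.14,-1,0,0]]' >/dev/null
python3 -m jog '[[0.2,0.14,-1,0,0],[0.2,0.14,-1,0,0],[0.2,0.14,-1,0,0],[0.2,0.14,-1,0,0],[0.2,0.14,-1,0,0]]' >/dev/null
python3 -m jog '[[0.2,0.14,-1,0,0],[0.2,0.14,-1,0,0],[0.2,0,-0.8,0,0],[0.2,0,0,0.9,0],[0.2,0,0,0.7,0]]'
python3 -m jog '[[0.2,0,0,0,0]]'
```

```text
clock: 16.95
tool_pos: [0.5382, 0.3678, 0.0161]
orientation: [0.0, 1.0, -0.0, -0.001]
wrist_force: [-1.0, -0.4, -0.6]
width: 0.602
grip_force: 0.0
clock: 17.35
tool_pos: [0.5397, 0.3687, 0.019]
orientation: [0.0, 1.0, 0.001, 0.002]
wrist_force: [-0.9, -0.2, 8.3]
width: 0.305
grip_force: 29.4
clock: 19.35
tool_pos: [0.4845, -0.0468, 0.0803]
orientation: [0.001, 1.0, -0.0, 0.001]
wrist_force: [-1.4, 1.5, 1.4]
width: 0.307
grip_force: 31.8
clock: 19.45
tool_pos: [0.4828, -0.0457, 0.0787]
orientation: [0.0, 1.0, 0.0, -0.001]
wrist_force: [0.1, 0.1, -0.7]
width: 0.308
grip_force: 30.3
```

```bash

python3 -m jog '[[0.2,0.1,0.15,0.3,0],[0.45,0,0,0,0],[0.45,0,0,0,0],[0.45,0,0,-1,0],[0.45,0,0,-0.8,0]]'
python3 -m jog '[[0.6,0.15,0.96,0,0],[0.6,0.15,0.96,0,0],[0.6,0.15,0.96,0,0],[0.6,0.15,0.96,0,0],[0.6,0.15,0.96,0,0]]' >/dev/null
python3 -m jog '[[0.6,0.15,0.96,0,0],[0.6,0.15,0.96,0,0],[0.6,0.15,0.96,0,0],[0.6,0.15,0.96,0,0],[0.6,0.15,0.96,0,0]]' >/dev/null
python3 -m jog '[[0.6,0.15,0.96,0,0],[0.6,0.1,0.96,0,0],[0.6,0.1,0.96,0.8,0],[0.6,0,0,0.8,0],[0.6,0,0,0,0]]'
python3 - <<'E'
from meas import *
im=snap('b5','top'); s=snap('b5s','scene')
for nm,lo,hi in(('red',(0,150,80),(6,255,255)),('or',(7,150,120),(18,255,255))):
    for c,st in blobs(im,lo,hi,20,(120,200,400,310)): print('top',nm,c,st, on('top',*c,0.018)[:2])
    for c,st in blobs(s,lo,hi,25,(230,130,430,235)): print(nm,c,st, on('scene',*c,0.013)[:2])
E
```

```text
clock: 19.95
tool_pos: [0.481, -0.0406, 0.1267]
orientation: [-0.0, 1.0, -0.0, 0.0]
wrist_force: [1.6, -0.2, -0.5]
width: 0.449
grip_force: 0.0
clock: 21.45
tool_pos: [0.4237, 0.3336, 0.0752]
orientation: [-0.001, 1.0, -0.001, -0.002]
wrist_force: [0.2, -0.7, 0.4]
width: 0.597
grip_force: 0.0
top red [362.775 261.175] [358 256  11  11  80] [ 0.477  -0.0403]
top red [192.92 282.4 ] [187 279  13   9  75] [0.4294 0.331 ]
red [353.898  149.7143] [351 146   7   9  49] [0.4251 0.3328]
red [250.1591 210.0682] [246 207   9   7  44] [ 0.4511 -0.0251]
red [365.0682 225.2841] [360 221  11  11  88] [0.6531 0.1913]
top or [330.7143 251.6667] [325 246  12  12 105] [0.4974 0.0303]
top or [337.5565 288.113 ] [332 282  12  13 115] [0.4184 0.0151]
or [257.2807 187.386 ] [253 183   9   9  57] [0.3948 0.0287]
or [277.0244 205.6829] [274 202   8   9  41] [0.4771 0.04  ]
```

```bash

python3 -m jog '[[0.6,-0.08,0,0.7,0],[0.6,0,0,0.7,0],[0.6,0,0,0.7,0],[0.6,0,0,0,0]]' 
python3 -m jog '[[0.2,0,0,0,0],[0.2,0,0,0,0],[0.2,0,0,0,0],[0.2,0,0,0,0]]'
python3 -m jog '[[0.2,0,0,-0.9,0],[0.2,0,0,-1,0],[0.2,0,0,-1,0],[0.2,0,0,-0.8,0],[0.2,-0.12,-1,0,0]]' >/dev/null
python3 -m jog '[[0.2,-0.12,-1,0,0],[0.2,-0.12,-1,0,0],[0.2,-0.12,-1,0,0],[0.2,-0.12,-1,0,0],[0.2,-0.12,-1,0,0]]' >/dev/null
python3 -m jog '[[0.2,-0.12,-1,0,0],[0.2,-0.12,-1,0,0],[0.2,-0.12,-1,0,0],[0.2,-0.12,-1,0,0],[0.2,-0.12,-1,0,0]]' >/dev/null
python3 -m jog '[[0.2,0,0,0,0],[0.2,0,0,0.9,0],[0.2,0,0,0.8,0],[0.2,0,0,0,0]]'
python3 -m jog '[[0.2,0,0,0.2,0],[0.45,0,0,0,0],[0.45,0,0,0,0],[0.45,0,0,-1,0],[0.45,0,0,-1,0]]'
```

```text
clock: 21.95
tool_pos: [0.4276, 0.3324, 0.0135]
orientation: [0.001, 1.0, -0.0, -0.001]
wrist_force: [-0.5, 0.5, 0.7]
width: 0.597
grip_force: 0.0
clock: 22.35
tool_pos: [0.429, 0.3335, 0.0158]
orientation: [0.0, 1.0, 0.001, 0.001]
wrist_force: [-0.4, -2.5, 6.4]
width: 0.307
grip_force: 29.1
clock: 24.25
tool_pos: [0.466, 0.0038, 0.0725]
orientation: [0.0, 1.0, 0.0, -0.002]
wrist_force: [-1.0, 0.3, 0.2]
width: 0.307
grip_force: 29.7
clock: 24.75
tool_pos: [0.4671, 0.0034, 0.1289]
orientation: [0.0, 1.0, 0.0, -0.0]
wrist_force: [0.1, -0.2, -0.5]
width: 0.449
grip_force: 0.0
```

```bash

python3 -m jog '[[0.6,0,0,-1,0],[0.6,0,0,-1,0],[0.6,0,0,-1,0],[0.6,0,0,-0.7,0],[0.6,-0.8,-1,0,0]]' >/dev/null
python3 -m jog '[[0.6,-0.8,-1,0,0],[0.6,-0.8,-1,0,0],[0.6,-0.8,-1,0,0],[0.6,-0.8,-1,0,0],[0.6,-0.8,-1,0,0]]' 
python3 -m jog '[[0.6,-0.8,-0.8,0,0],[0.6,0,0,0,-1],[0.6,0,0,0,-1],[0.6,0,0,0,-1],[0.6,0,0,0,-1]]' 
python3 -m jog '[[0.6,0,0,0,-1],[0.6,0,0,0,-1],[0.6,0,0,0,0]]' 
python3 - <<'E'
from meas import *
im=snap('s1','top'); s=snap('s1s','scene')
a=cv2.resize(im[220:320,290:440],None,fx=2.6,fy=2.6); b=cv2.resize(s[200:330,150:310],None,fx=2.5,fy=2.5,interpolation=cv2.INTER_CUBIC)
h=max(a.shape[0],b.shape[0]); o=np.zeros((h,a.shape[1]+b.shape[1],3),np.uint8); o[:a.shape[0],:a.shape[1]]=a;o[:b.shape[0],a.shape[1]:]=b
cv2.imwrite('pics/s1c.png',o[:,:,::-1]); print(bot.observe()['q'])
E
```

```text
clock: 25.75
tool_pos: [0.6122, -0.178, 0.2398]
orientation: [0.0, 1.0, -0.0, 0.001]
wrist_force: [0.3, 0.8, 0.4]
width: 0.594
grip_force: 0.0
clock: 26.25
tool_pos: [0.6355, -0.2009, 0.2395]
orientation: [-0.14, 0.99, -0.0, 0.0]
wrist_force: [-0.7, 0.9, 0.2]
width: 0.598
grip_force: 0.0
clock: 26.55
tool_pos: [0.6354, -0.2007, 0.2396]
orientation: [-0.208, 0.978, -0.0, 0.0]
wrist_force: [-0.6, 0.5, -0.4]
width: 0.6
grip_force: 0.0
[-0.4319  0.4641  0.3541  1.4601 -0.     -0.8485]
```

View pics/s1c.png

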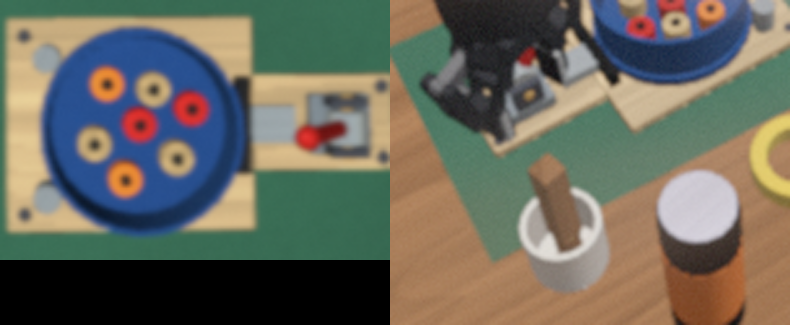

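All four coloured and three wooden beads are in the pot with the lever locked. The gripper is above the upright stick in the jar.

```bash

python3 -m jog '[[0.6,0,0,0.9,0],[0.6,0,0,0.9,0],[0.6,0,0,0.9,0],[0.6,0,0,0.9,0],[0.6,0,0,0.6,0]]'
python3 -m jog '[[0.6,0,0,0.5,0],[0.1,0,0,0,0],[0.1,0,0,0,0],[0.1,0,0,0,0],[0.1,0,0,0,0]]' 60
python3 -m jog '[[0.1,0,0,0,0],[0.1,0,0,0,0]]'
```

```text
clock: 27.15
tool_pos: [0.6348, -0.2005, 0.1111]
orientation: [-0.207, 0.978, 0.0, -0.001]
wrist_force: [-0.4, 0.9, 0.2]
width: 0.6
grip_force: 0.0
clock: 27.65
tool_pos: [0.6358, -0.201, 0.0989]
orientation: [-0.208, 0.978, -0.0, 0.001]
wrist_force: [0.4, 0.3, -1.1]
width: 0.246
grip_force: 58.8
clock: 27.85
tool_pos: [0.6356, -0.2009, 0.0985]
orientation: [-0.208, 0.978, -0.0, 0.0]
wrist_force: [-0.3, 0.3, 3.7]
width: 0.248
grip_force: 59.4
```

```bash

python3 -m jog '[[0.1,0,0,-0.5,0],[0.1,0,0,-1,0],[0.1,0,0,-1,0],[0.1,0,0,-1,0],[0.1,0,0,-0.6,0]]'
python3 -m jog '[[0.1,0,0,0,1],[0.1,0,0,0,1],[0.1,0,0,0,1],[0.1,0,0,0,1],[0.1,0,0,0,1]]'
python3 -m jog '[[0.1,0,0,0,1],[0.1,0.73,0.95,0,0],[0.1,0.73,0.95,0,0],[0.1,0.73,0.95,0,0],[0.1,0.73,0.95,0,0]]'
python3 -m jog '[[0.1,0.73,0.95,0,0],[0.1,0.65,0.85,0,0],[0.1,0,0,0,0]]'
python3 - <<'E'
from meas import *
im=snap('st','top'); s=snap('sts','scene')
cv2.imwrite('pics/stc.png',cv2.resize(s[140:300,170:350,::-1],None,fx=3.3,fy=3.3,interpolation=cv2.INTER_CUBIC))
E
```

```text
clock: 28.35
tool_pos: [0.6357, -0.201, 0.2235]
orientation: [-0.208, 0.978, -0.001, 0.001]
wrist_force: [0.8, -0.8, -0.2]
width: 0.25
grip_force: 58.9
clock: 28.85
tool_pos: [0.6353, -0.2008, 0.2208]
orientation: [-0.033, 0.999, 0.0, -0.0]
wrist_force: [-0.3, -0.1, 0.0]
width: 0.25
grip_force: 58.9
clock: 29.35
tool_pos: [0.5467, -0.0858, 0.2207]
orientation: [0.0, 1.0, 0.0, 0.0]
wrist_force: [0.2, -0.2, -0.1]
width: 0.25
grip_force: 58.9
clock: 29.65
tool_pos: [0.5042, -0.0303, 0.2217]
orientation: [-0.001, 1.0, 0.0, 0.0]
wrist_force: [-0.1, -0.3, -0.4]
width: 0.249
grip_force: 59.0
```

View pics/stc.png

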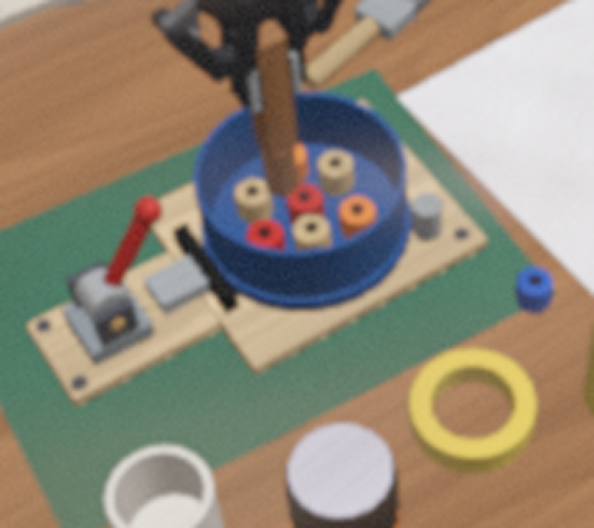

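The stick is held upright above the pot between beads, and nothing else has been disturbed.

```bash

python3 -m jog '[[0.1,-0.13,-0.1,0.7,0],[0.1,0,0,0.7,0],[0.1,0,0,0.6,0],[0.1,0,0,0.5,0],[0.1,0,0,0.4,0]]'
python3 -m jog '[[0.1,0,0,0.3,0],[0.1,0,0,0.1,0],[0.1,0,0,0,0]]'
```

```text
clock: 30.25
tool_pos: [0.5108, -0.0367, 0.1325]
orientation: [0.001, 1.0, 0.0, -0.0]
wrist_force: [-0.5, 0.1, -1.2]
width: 0.25
grip_force: 59.0
clock: 30.55
tool_pos: [0.5097, -0.0357, 0.121]
orientation: [0.0, 1.0, 0.0, -0.001]
wrist_force: [-3.8, 2.9, -3.4]
width: 0.253
grip_force: 59.6
```

```bash

python3 -m jog '[[0.1,0.42,0.26,0,0],[0.1,-0.276,0.38,0,0],[0.1,-0.145,0.447,0,0],[0.1,0,0.47,0,0],[0.1,0.145,0.447,0,0]]'
python3 -m jog '[[0.1,0.276,0.38,0,0],[0.1,0.38,0.276,0,0],[0.1,0.447,0.145,0,0],[0.1,0.47,0,0,0],[0.1,0.447,-0.145,0,0]]'
python3 -m jog '[[0.1,0.38,-0.276,0,0],[0.1,0.276,-0.38,0,0],[0.1,0.145,-0.447,0,0],[0.1,0,-0.47,0,0],[0.1,-0.145,-0.447,0,0]]'
python3 -m jog '[[0.1,-0.276,-0.38,0,0],[0.1,-0.38,-0.276,0,0],[0.1,-0.447,-0.145,0,0],[0.1,-0.47,0,0,0],[0.1,-0.447,0.145,0,0]]'
python3 -m jog '[[0.1,-0.38,0.276,0,0]]'
```

```text
clock: 31.05
tool_pos: [0.5064, 0.0257, 0.1219]
orientation: [-0.0, 1.0, -0.0, 0.0]
wrist_force: [0.2, -0.2, -0.8]
width: 0.25
grip_force: 60.0
clock: 31.55
tool_pos: [0.445, 0.0421, 0.1225]
orientation: [0.001, 1.0, -0.003, 0.001]
wrist_force: [0.6, -4.0, 0.2]
width: 0.248
grip_force: 60.7
clock: 32.05
tool_pos: [0.4257, -0.0163, 0.1221]
orientation: [-0.0, 1.0, 0.001, 0.001]
wrist_force: [8.0, 7.5, 1.0]
width: 0.252
grip_force: 61.2
clock: 32.55
tool_pos: [0.4838, -0.0345, 0.1204]
orientation: [0.0, 1.0, 0.003, -0.004]
wrist_force: [-7.4, 10.4, 3.2]
width: 0.251
grip_force: 61.6
clock: 32.65
tool_pos: [0.4954, -0.0264, 0.1203]
orientation: [0.0, 1.0, 0.002, -0.004]
wrist_force: [-9.4, 6.7, 1.4]
width: 0.25
grip_force: 61.1
```

```bash

python3 -m jog '[[0.1,-0.276,0.38,0,0],[0.1,-0.145,0.447,0,0],[0.1,0,0.47,0,0],[0.1,0.145,0.447,0,0],[0.1,0.276,0.38,0,0]]' | grep -E "pos|wrist"
python3 -m jog '[[0.1,0.38,0.276,0,0],[0.1,0.447,0.145,0,0],[0.1,0.47,0,0,0],[0.1,0.447,-0.145,0,0],[0.1,0.38,-0.276,0,0]]'| grep -E "pos|wrist"
python3 -m jog '[[0.1,0.276,-0.38,0,0],[0.1,0.145,-0.447,0,0],[0.1,0,-0.47,0,0],[0.1,-0.145,-0.447,0,0],[0.1,-0.276,-0.38,0,0]]'| grep -E "pos|wrist"
python3 -m jog '[[0.1,-0.38,-0.276,0,0],[0.1,-0.447,-0.145,0,0],[0.1,-0.47,0,0,0],[0.1,-0.447,0.145,0,0],[0.1,-0.38,0.276,0,0]]'| grep -E "pos|wrist"
python3 - <<'E'
from meas import *
im=snap('t2','top'); s=snap('t2s','scene')
cv2.imwrite('pics/t2c.png',cv2.resize(s[140:300,170:350,::-1],None,fx=3.3,fy=3.3,interpolation=cv2.INTER_CUBIC))
E
```

```text
tool_pos: [0.4968, 0.0365, 0.1216]
wrist_force: [-2.3, -0.3, -0.9]
tool_pos: [0.4346, 0.0348, 0.1229]
wrist_force: [0.8, 0.9, -0.7]
tool_pos: [0.4345, -0.0275, 0.1222]
wrist_force: [7.0, 15.9, 1.7]
tool_pos: [0.496, -0.0274, 0.1206]
wrist_force: [-5.7, 3.6, 0.3]
```

View pics/t2c.png

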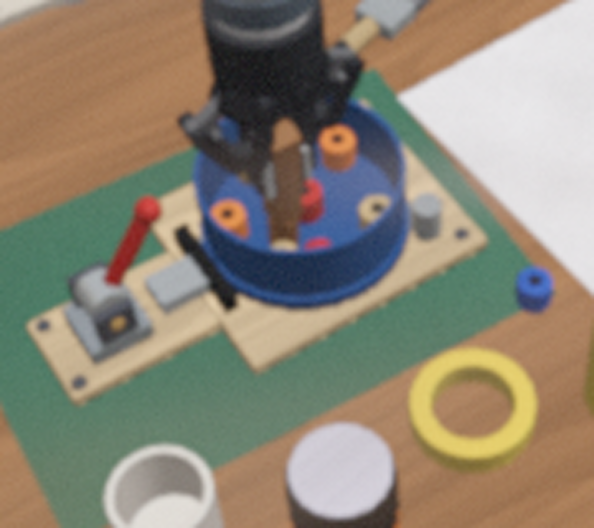

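After two turns the stick is still upright, the beads are stirred and stay in the pot, and the lever is still locked. I'll carry on with four more turns.

```bash

python3 -m jog '[[0.1,-0.276,0.38,0,0],[0.1,-0.145,0.447,0,0],[0.1,0,0.47,0,0],[0.1,0.145,0.447,0,0],[0.1,0.276,0.38,0,0]]' | grep -E "pos|wrist"
python3 -m jog '[[0.1,0.38,0.276,0,0],[0.1,0.447,0.145,0,0],[0.1,0.47,0,0,0],[0.1,0.447,-0.145,0,0],[0.1,0.38,-0.276,0,0]]'| grep -E "pos|wrist"
python3 -m jog '[[0.1,0.276,-0.38,0,0],[0.1,0.145,-0.447,0,0],[0.1,0,-0.47,0,0],[0.1,-0.145,-0.447,0,0],[0.1,-0.276,-0.38,0,0]]'| grep -E "pos|wrist"
python3 -m jog '[[0.1,-0.38,-0.276,0,0],[0.1,-0.447,-0.145,0,0],[0.1,-0.47,0,0,0],[0.1,-0.447,0.145,0,0],[0.1,-0.38,0.276,0,0]]'| grep -E "pos|wrist"
python3 -m jog '[[0.1,-0.276,0.38,0,0],[0.1,-0.145,0.447,0,0],[0.1,0,0.47,0,0],[0.1,0.145,0.447,0,0],[0.1,0.276,0.38,0,0]]' | grep -E "pos|wrist"
python3 -m jog '[[0.1,0.38,0.276,0,0],[0.1,0.447,0.145,0,0],[0.1,0.47,0,0,0],[0.1,0.447,-0.145,0,0],[0.1,0.38,-0.276,0,0]]'| grep -E "pos|wrist"
python3 -m jog '[[0.1,0.276,-0.38,0,0],[0.1,0.145,-0.447,0,0],[0.1,0,-0.47,0,0],[0.1,-0.145,-0.447,0,0],[0.1,-0.276,-0.38,0,0]]'| grep -E "pos|wrist"
python3 -m jog '[[0.1,-0.38,-0.276,0,0],[0.1,-0.447,-0.145,0,0],[0.1,-0.47,0,0,0],[0.1,-0.447,0.145,0,0],[0.1,-0.38,0.276,0,0]]'| grep -E "pos|wrist"
```

```text
tool_pos: [0.4962, 0.0356, 0.1214]
wrist_force: [-8.1, -9.4, 1.7]
tool_pos: [0.4355, 0.035, 0.1232]
wrist_force: [9.2, -6.1, 1.3]
tool_pos: [0.4336, -0.0288, 0.122]
wrist_force: [-0.0, 0.9, -1.2]
tool_pos: [0.4967, -0.0279, 0.1208]
wrist_force: [-7.2, 0.6, 1.3]
tool_pos: [0.4978, 0.036, 0.1218]
wrist_force: [-1.8, -22.2, 4.3]
tool_pos: [0.4351, 0.0358, 0.1228]
wrist_force: [7.1, 0.6, 0.5]
tool_pos: [0.4355, -0.028, 0.1227]
wrist_force: [4.8, 3.1, 0.9]
tool_pos: [0.497, -0.0268, 0.1207]
wrist_force: [0.2, 0.4, -0.7]
```

```bash

python3 -m jog '[[0.1,-0.276,0.38,0,0],[0.1,-0.145,0.447,0,0],[0.1,0,0.47,0,0],[0.1,0.145,0.447,0,0],[0.1,0.276,0.38,0,0]]' | grep -E "pos|wrist"
python3 -m jog '[[0.1,0.38,0.276,0,0],[0.1,0.447,0.145,0,0],[0.1,0.47,0,0,0],[0.1,0.447,-0.145,0,0],[0.1,0.38,-0.276,0,0]]'| grep -E "pos|wrist"
python3 -m jog '[[0.1,0.276,-0.38,0,0],[0.1,0.145,-0.447,0,0],[0.1,0,-0.47,0,0],[0.1,-0.145,-0.447,0,0],[0.1,-0.276,-0.38,0,0]]'| grep -E "pos|wrist"
python3 -m jog '[[0.1,-0.38,-0.276,0,0],[0.1,-0.447,-0.145,0,0],[0.1,-0.47,0,0,0],[0.1,-0.447,0.145,0,0],[0.1,-0.38,0.276,0,0]]'| grep -E "pos|wrist"
python3 -m jog '[[0.1,-0.276,0.38,0,0],[0.1,-0.145,0.447,0,0],[0.1,0,0.47,0,0],[0.1,0.145,0.447,0,0],[0.1,0.276,0.38,0,0]]' | grep -E "pos|wrist"
python3 -m jog '[[0.1,0.38,0.276,0,0],[0.1,0.447,0.145,0,0],[0.1,0.47,0,0,0],[0.1,0.447,-0.145,0,0],[0.1,0.38,-0.276,0,0]]'| grep -E "pos|wrist"
python3 -m jog '[[0.1,0.276,-0.38,0,0],[0.1,0.145,-0.447,0,0],[0.1,0,-0.47,0,0],[0.1,-0.145,-0.447,0,0],[0.1,-0.276,-0.38,0,0]]'| grep -E "pos|wrist"
python3 -m jog '[[0.1,-0.38,-0.276,0,0],[0.1,-0.447,-0.145,0,0],[0.1,-0.47,0,0,0],[0.1,-0.447,0.145,0,0],[0.1,-0.38,0.276,0,0]]'| grep -E "pos|wrist"
python3 -m jog '[[0.1,0,0,-0.5,0],[0.1,0,0,-1,0],[0.1,0,0,-1,0],[0.1,0,0,-0.9,0],[0.1,0,0,0,0]]'
python3 - <<'E'
from meas import *
im=snap('t6','top'); s=snap('t6s','scene')
a=cv2.resize(im[220:320,290:440],None,fx=2.6,fy=2.6); b=cv2.resize(s[140:300,170:350],None,fx=2.2,fy=2.2,interpolation=cv2.INTER_CUBIC)
h=max(a.shape[0],b.shape[0]); o=np.zeros((h,a.shape[1]+b.shape[1],3),np.uint8); o[:a.shape[0],:a.shape[1]]=a;o[:b.shape[0],a.shape[1]:]=b
cv2.imwrite('pics/t6c.png',o[:,:,::-1])
E
```

```text
tool_pos: [0.4977, 0.037, 0.1219]
wrist_force: [0.7, 0.7, -0.1]
tool_pos: [0.4332, 0.0363, 0.1222]
wrist_force: [5.4, 1.7, 0.0]
tool_pos: [0.435, -0.0276, 0.1225]
wrist_force: [8.2, 17.4, 6.4]
tool_pos: [0.4951, -0.0271, 0.1205]
wrist_force: [-9.9, 8.4, 3.2]
tool_pos: [0.497, 0.0366, 0.1217]
wrist_force: [-0.6, -0.2, -0.0]
tool_pos: [0.4345, 0.0348, 0.1229]
wrist_force: [0.6, -0.3, -1.1]
tool_pos: [0.4351, -0.0282, 0.1225]
wrist_force: [3.6, 3.2, 2.1]
tool_pos: [0.4963, -0.0278, 0.1211]
wrist_force: [-9.4, 3.7, 5.0]
clock: 43.25
tool_pos: [0.4992, -0.0286, 0.2271]
orientation: [0.0, 1.0, -0.001, 0.003]
wrist_force: [1.3, -0.7, 0.2]
width: 0.247
grip_force: 62.3
```

View pics/t6c.png

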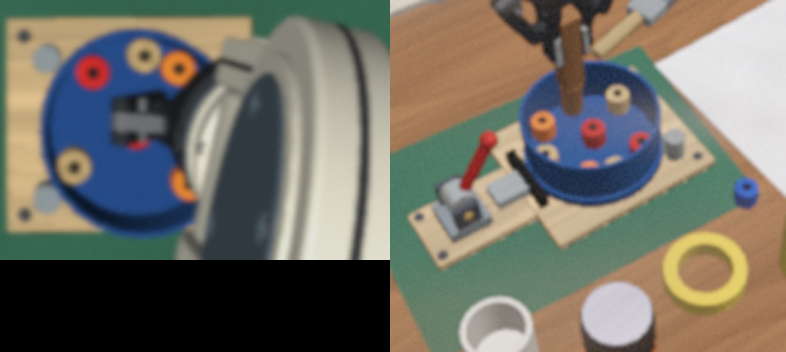

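All seven beads remain in the pot after six turns. I'll move over the jar for a clear view and check how far the wooden beads have shifted.

```bash

python3 -m jog '[[0.1,-0.76,-0.955,0,0],[0.1,-0.76,-0.955,0,0],[0.1,-0.76,-0.955,0,0],[0.1,-0.76,-0.955,0,0],[0.1,-0.76,-0.955,0,0]]' >/dev/null
python3 -m jog '[[0.1,-0.76,-0.955,0,0],[0.1,0,0,0,0],[0.1,0,0,0,0]]'
python3 - <<'E'
from meas import *
im=snap('t7','top'); s=snap('t7s','scene')
for nm,lo,hi in(('wood',(10,40,120),(24,149,255)),):
    for c,st in blobs(im,lo,hi,40,(308,232,385,310)):
        p=on('top',*c,.05)[:2]; print(nm,c,st,p,[round(1e3*np.hypot(*(p-np.array(w)))) for w in((.4948,-.0081),(.4507,.04),(.4395,-.0269))])
a=cv2.resize(im[220:320,290:440],None,fx=2.6,fy=2.6); b=cv2.resize(s[180:330,150:310],None,fx=2.2,fy=2.2,interpolation=cv2.INTER_CUBIC)
h=max(a.shape[0],b.shape[0]); o=np.zeros((h,a.shape[1]+b.shape[1],3),np.uint8); o[:a.shape[0],:a.shape[1]]=a;o[:b.shape[0],a.shape[1]:]=b
cv2.imwrite('pics/t7c.png',o[:,:,::-1])
E
```

```text
clock: 44.15
tool_pos: [0.6341, -0.2005, 0.2212]
orientation: [0.001, 1.0, 0.001, -0.002]
wrist_force: [0.1, 0.4, 0.4]
width: 0.247
grip_force: 62.3
wood [316.5672 235.2239] [308 232  24  11 134] [0.5341 0.0614] [80, 86, 129]
wood [374.5737 238.5769] [354 232  31  20 312] [ 0.5276 -0.0617] [63, 128, 95]
wood [345.1371 240.8226] [339 235  14  13 124] [0.5226 0.0007] [29, 82, 88]
wood [371.8561 268.2955] [365 262  14  13 132] [ 0.4652 -0.0557] [56, 97, 39]
wood [317.8828 283.5391] [312 277  13  14 128] [0.433 0.058] [91, 25, 85]
wood [377.5574 299.9234] [363 287  22  21 235] [ 0.3995 -0.0674] [112, 119, 57]
wood [315.24  304.616] [308 298  19  11 125] [0.3894 0.0633] [127, 66, 103]
```

View pics/t7c.png

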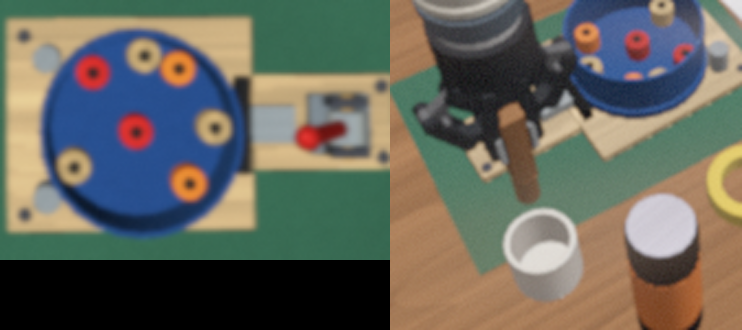

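Wooden beads are now at crop (145,55), (214,127) and (73,167). Their order relative to the coloured beads shows each moved about 90 mm. The stick hangs straight above the jar, so I'll lower it.

```bash

python3 -m jog '[[0.1,-0.05,-0.05,0.8,0],[0.1,0,0,0.8,0],[0.1,0,0,0.8,0],[0.1,0,0,0.7,0],[0.1,0,0,0.5,0]]'
python3 -m jog '[[0.1,0,0,0.2,0],[0.1,0,0,0.15,0],[0.1,0,0,0,0]]'
```

```text
clock: 44.75
tool_pos: [0.6349, -0.2, 0.1147]
orientation: [-0.0, 1.0, 0.0, -0.001]
wrist_force: [-1.0, -0.2, 0.7]
width: 0.251
grip_force: 62.3
clock: 45.05
tool_pos: [0.6359, -0.201, 0.1056]
orientation: [-0.0, 1.0, -0.0, 0.0]
wrist_force: [0.7, 0.2, -1.6]
width: 0.25
grip_force: 62.3
```

```bash

python3 -m jog '[[0.1,0,0,0.1,0],[0.1,0,0,0.1,0],[0.1,0,0,0,0]]'|grep -E "pos|force"
python3 -m jog '[[0.1,0,0,0.05,0],[0.1,0,0,0,0]]'|grep -E "pos|force"
```

```text
tool_pos: [0.6359, -0.2014, 0.0991]
wrist_force: [0.2, -0.5, -0.7]
grip_force: 62.3
tool_pos: [0.6359, -0.2015, 0.0977]
wrist_force: [-0.7, 0.1, -0.8]
grip_force: 62.3
```

```bash

python3 -m jog '[[0.1,0,0,0.04,0],[0.1,0,0,0,0]]'|grep -E "pos|wrist"
python3 -m jog '[[0.1,0,0,0.04,0],[0.1,0,0,0,0]]'|grep -E "pos|wrist"
python3 -m jog '[[0.3,0,0,0,0],[0.4,0,0,0,0],[0.6,0,0,0,0],[0.6,0,0,0,0]]'
python3 -m jog '[[0.6,0,0,-0.5,0],[0.6,0,0,-1,0],[0.6,0,0,-1,0],[0.6,0,0,-1,0],[0.6,0,0,-0.9,0]]'
python3 - <<'E'
from meas import *
s=snap('j1','scene')
cv2.imwrite('pics/j1c.png',cv2.resize(s[180:330,150:310,::-1],None,fx=3,fy=3,interpolation=cv2.INTER_CUBIC))
E
```

```text
tool_pos: [0.6361, -0.2015, 0.0973]
wrist_force: [-1.7, 0.4, 4.4]
tool_pos: [0.6363, -0.2015, 0.0972]
wrist_force: [-2.9, 1.6, 12.0]
clock: 46.35
tool_pos: [0.6359, -0.2014, 0.0951]
orientation: [0.0, 1.0, 0.0, -0.0]
wrist_force: [-0.8, -0.7, 0.3]
width: 0.601
grip_force: 0.0
clock: 46.85
tool_pos: [0.6359, -0.2014, 0.2288]
orientation: [0.0, 1.0, -0.0, 0.0]
wrist_force: [0.7, -0.5, -0.4]
width: 0.605
grip_force: 0.0
```

View pics/j1c.png

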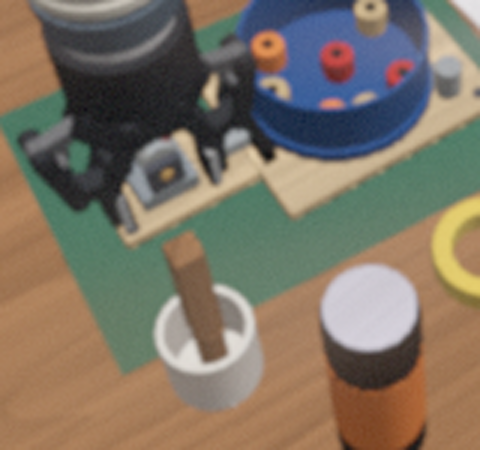

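The stick is standing in the jar and the beads are in the pot. Next I'll flip the lever back.

```bash

python3 -m jog '[[0,0.94,0.73,0,0],[0,0.94,0.73,0,0],[0,0.94,0.73,0,0],[0,0.94,0.73,0,0],[0,0.94,0.73,0,0]]' >/dev/null
python3 -m jog '[[0,0.94,0.73,0,0],[0,0,0,1,0],[0,0,0,1,0],[0,0,0,1,0],[0,0,0,0.9,0]]'
python3 -m jog '[[0,0,0,0.4,0],[0,0,0,0,0]]'
```

```text
clock: 47.9
tool_pos: [0.4664, -0.0698, 0.1091]
orientation: [0.0, 1.0, -0.0, 0.0]
wrist_force: [-0.3, -0.7, -0.2]
width: 0.004
grip_force: 0.0
clock: 48.1
tool_pos: [0.4657, -0.0696, 0.0967]
orientation: [0.0, 1.0, 0.001, -0.002]
wrist_force: [-0.3, 0.0, 0.4]
width: -0.003
grip_force: 0.0
```

```bash

python3 -m jog '[[0,0,-0.35,-0.1,0],[0,0,-0.35,0,0],[0,0,-0.35,0,0],[0,0,-0.35,0,0],[0,0,-0.35,0,0]]'|grep -E "pos|wrist"
python3 -m jog '[[0,0,-0.35,0,0],[0,0,-0.35,0,0],[0,0,-0.35,0,0],[0,0,-0.3,0,0],[0,0,0,0,0]]'|grep -E "pos|wrist"
python3 -m jog '[[0,0,-0.2,0,0],[0,0,-0.2,0,0],[0,0,0,0,0]]'|grep -E "pos|wrist"
```

```text
tool_pos: [0.4673, -0.1236, 0.1024]
wrist_force: [0.6, 3.4, 2.7]
tool_pos: [0.4666, -0.1643, 0.1011]
wrist_force: [0.3, -0.5, 0.8]
tool_pos: [0.4667, -0.1755, 0.1013]
wrist_force: [0.3, -0.0, -0.5]
```

```bash

python3 -m jog '[[0,0,-0.2,0,0],[0,0,-0.15,0,0],[0,0,0,0,0]]'|grep -E "pos|wrist"
python3 -m jog '[[0,0,-0.1,0,0],[0,0,0,0,0]]'|grep -E "pos|wrist"
python3 -m jog '[[0,0,-0.1,0,0],[0,0,0,0,0]]'|grep -E "pos|wrist"
```

```text
tool_pos: [0.4669, -0.1861, 0.1014]
wrist_force: [0.1, 1.2, 0.2]
tool_pos: [0.4668, -0.1888, 0.1014]
wrist_force: [0.7, 0.8, -0.4]
tool_pos: [0.4667, -0.1915, 0.1014]
wrist_force: [-1.1, 2.1, 0.8]
```

```bash

python3 -m jog '[[0,0,-0.1,0,0],[0,0,0,0,0]]'|grep -E "pos|wrist"
python3 -m jog '[[0,0,-0.1,0,0],[0,0,0,0,0]]'|grep -E "pos|wrist"
```

```text
tool_pos: [0.4666, -0.1923, 0.1012]
wrist_force: [1.9, 13.5, 2.6]
tool_pos: [0.4665, -0.1929, 0.101]
wrist_force: [3.2, 26.1, 5.5]
```

```bash

python3 -m jog '[[0,0,-0.03,0,0],[0,0,0.6,0,0],[0,0,0.3,-0.9,0],[0,0,0,-1,0],[0,0,0,-1,0]]'
python3 -m jog '[[0,0,1,-0.5,0],[0,0.5,1,0,0],[0,0.5,1,0,0],[0,0.5,1,0,0],[0,0.5,1,0,0]]'>/dev/null
python3 -m jog '[[0,0.2,1,0,0],[0,0,1,0,0],[0,0,1,0,0],[0,0,1,0,0],[0,0,1,0,0]]'>/dev/null
python3 -m jog '[[0,0,1,0,0],[0,0,1,0,0],[0,0,1,0,0],[0,0,1,0,0],[0,0,0,0,0]]'
python3 - <<'E'
from meas import *
im=snap('f','top'); s=snap('fs','scene')
for c,st in blobs(im,(0,150,80),(6,255,255),25,(390,230,480,310)): print('lever',c,st)
for c,st in blobs(im,(105,150,50),(120,255,255),1000,(250,200,440,340)):print('pot',c,st)
a=im[120:320,150:480]; b=s[120:350,140:440]
o=np.zeros((230,630,3),np.uint8); o[:200,:330]=a;o[:,330:]=b
cv2.imwrite('pics/fc.png',cv2.resize(o,None,fx=1.26,fy=1.26,interpolation=cv2.INTER_CUBIC)[:,:,::-1])
E
```

```text
clock: 51.0
tool_pos: [0.4667, -0.1714, 0.1895]
orientation: [-0.0, 1.0, -0.0, -0.0]
wrist_force: [0.8, -0.6, 0.5]
width: 0.001
grip_force: 0.0
clock: 52.5
tool_pos: [0.4012, 0.251, 0.2033]
orientation: [-0.001, 1.0, 0.0, 0.0]
wrist_force: [0.5, 0.5, -0.8]
width: -0.0
grip_force: 0.0
lever [448.3816 270.8202] [429 267  36  10 228]
pot [342.5144 273.9317] [ 307  232   75   79 3060]
```

View pics/fc.png

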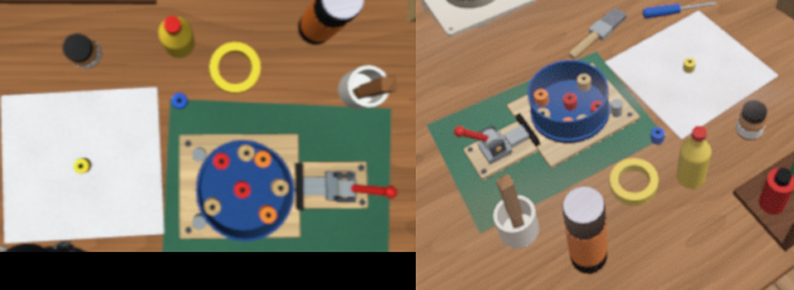

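The final picture shows the lever fully back (right end at 464 px, as at the start) and the pot in place with all seven beads. The stick is in its jar and nothing else has been disturbed.

```bash
python3 -c "
from cell import bot
print(bot.hand_in())"
```

```text
the job is handed in; nothing more can be done
None
```

I handed the job in at about 52 s: pot locked, all four coloured beads added, six stirring turns made, stick back in its jar and lever flipped fully back. The last picture shows all seven beads in the pot and nothing beside it disturbed. The roughly 90 mm shift of each wooden bead is inferred from bead order rather than tracked.

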